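Ring for the fitter and hold the whetstone against the sprung stop

TASK

First press the plunger of the desk call bell all the way down, so that a colleague comes to fasten the whetstone. Then lay the whetstone flat in the bed of the sharpening-stone holder, lengthwise between its two low side lips, and push it squarely against the sprung stop at the far end until the stop is pressed back about half of its travel. Finish while still holding it there with that steady push, so that the colleague can tighten the clamp screw behind it; leave the white tub and the twist timer where they are.

Things in the scene. Friction and masses are not known exactly. Their poses are not given: they have to be found in the camera images.
- whetstone: loose two-grit sharpening stone, a plain rectangular block 60 x 180 x 25 mm (x, y, z), about 0.62 kg, lying flat on the table. Origin at the centre of its underside; its y axis runs along its 180 mm length. Either end may go to the stop.
- stone_holder: low steel holder for the stone, fixed to the table. Origin on the table under the middle of its 300 x 92 mm base plate; its x axis runs along its length towards the sprung stop. At the stop end two coil springs and a fixed block reach to x = +145 mm, 40 mm above the table; at the other end a fixed block 36 mm above the table carries the clamp screw, its knob out to x = -175 mm.
- holder_bed (a point): point on the flat bed above the holder's origin, 12 mm above the table; axes as the holder. The stone's underside rests here. Two side lips, inner faces at y = +-36 mm (72 mm channel for the 60 mm stone), stand only 4 mm above the bed, from x = -100 to +70 mm.
- clamp_foot (a point): centre of the end of the clamp screw's round foot (18 mm across), at holder x = -125 mm, 13 mm above the bed; backed off and fixed. The stop's face at rest is at holder x = +85 mm: 210 mm between them for the 180 mm stone.
- stop_jaw (a joint): how far the sprung stop plate is pushed back along the holder's +x, in m: 0 at rest, 0.016 at its end. Spring of 1 N per mm, no preload, so 8 N at half travel; it springs back when let go.
- jaw_face (a point): centre of the face of the sprung stop plate that the stone's end pushes against (face 66 mm wide, 22 mm high, standing 1.5 to 23.5 mm above the bed; this point is 12.5 mm above the bed); moves with the plate.
- call_bell: desk call bell, fixed to the table: round black base 86 mm across, domed steel bell, 63 mm high to the top of its plunger at rest. Origin at the centre of its underside, z up.
- bell_plunger (a joint): how far the bell's plunger is pressed down, in m: 0 up, 0.007 at its stop. Spring: starts to move at about 1 N, at its stop at 4.5 N; springs back up when let go.
- bell_top (a point): centre of the top of the bell's plunger head (a steel button 22 mm across), 63 mm above the table at rest; moves with the plunger.
- offcut_tub: bystander: loose round white tub, 115 mm across, 70 mm high; origin at the centre of its underside. Leave it.
- timer: bystander: loose round twist timer, 68 mm across, 40 mm high; origin at the centre of its underside. Leave it.
Mind the look-alikes: they are no part of the job. Leave any green or purple look-alike of the call_bell alone.

How it is judged:
By the outcome, as a careful person would: the job done as asked, in the order asked, and still so for the second after the job is handed in, while the arm keeps its last pose, push and grip.
It also fails if it takes over 51 s, if anything falls off the work surface, if the arm or the gripper's body presses on something with over 40 N, if the wrist force passes 120 N, or if a joint passes its speed limit or range.

ROBOT

A 6-joint arm with a two-finger parallel gripper is mounted at the origin on the work surface; the furniture and walls round the work are solid. World frame = base frame: x ahead of the robot, y to its left, z up, the work surface at z = 0. Lengths are in m, angles in degrees, forces in N, time in s.
With the tool pointing down it reaches from about 0.4 to 0.825 m from the base axis. Payload 7 kg.
Tool frame: the origin (TCP) lies midway between the tips of the shut fingers; the grasp point (between the pads) lies 19 mm behind it (ctrl.hold_point_z is the distance from the TCP to the grasp point, in m); z points along the fingers, y is the line along which they close (so a half turn about z gives the same grasp; the last joint's range is limited). The gripper opens to 88 mm and grips with 3 to 60 N. Pads are 19 mm wide; open, the fingers measure 130 mm over their backs; the gripper's body (78 mm by 193 mm) begins 47 mm behind the grasp point.
Start: joints at [92.023, 20.546, 0.682, 0, -70.136, -16.507], TCP at [0.169, 0.654, 0.227] pointing down, gripper open.
Joint ranges: [-176.03, 176.03], [-82.01, 121.73], [-58.28, 71.71], [-173.87, 95.51], [-174.79, -0.11], [-173.66, 173.66]. Speed limits (degrees/s): [136.94, 136.94, 172.46, 180, 180, 180].

INTERFACE

Orientations are given as [roll, pitch, yaw] about the fixed x, y, z axes, in that order (R = Rz(yaw) Ry(pitch) Rx(roll)).
In Python, from plant import ctrl gives the robot as it stands.
- The arm moves only by the tool apply_moves, never from a script. Its argument "deltas" is a list of rows, each an object with "fingers": the finger opening in mm, from 0 to 87.6; "delta_pos": the shift along the tool's x, y, z in mm, a list of three; "angular": the turn, a rotation vector about the tool's x, y, z in degrees, a list of three. A call has 1 to 10 rows; each row is the pose to reach, as a shift and turn from the pose commanded when the call began, along the tool's axes at that moment; what a row does not reach only later rows make up. A row lasts 1/10 s, in which the tool goes at most 50 mm and 8.59 degrees, less where a joint would pass 70% of its speed; a pose out of reach is approached as far as the arm can. A call with a gripper value outside its range is refused whole. The fingers move at their own pace and stop on an object; the grip force is fixed at half the most. Time passes only in rows, so rows that repeat a pose let the fingers close. It gives the time, the measured TCP pose, the force, the opening and the grip force at its end, in the units of the state.
- ctrl.get_obs(): the state, without advancing time (a new reading comes with each control period).
- ctrl.snapshot(name): name is "side" or "top"; returns the picture (384x512x3 uint8, red, green, blue); there is no depth.
- ctrl.camera_params(name): a dict with "fx", "fy", "cx", "cy" (pixels), "dist_coeffs" ([k1, k2, p1, p2, k3] as OpenCV has them; the pictures are not rectified), "cam_to_world" (4x4, takes a point from camera to world coordinates). Camera axes: x right, y up, looking along -z (the intrinsics and any distortion apply to the point x, -y, -z); pixel columns grow to the right and rows downward; lengths in m; the calibration is good to about 2 mm. A picture is of the moment at which its call begins. camera_params takes no time and is no camera call.
- ctrl.close_job(): hands the job in; it is judged then, once.
The state is a dict: "clock": time; "joint_pos": joint angles; "qvel": joint speeds; "tau": joint torques, N m; "tool_pos": TCP position; "orientation": TCP orientation; "force": force on the tool from outside, world axes, zero at the start; "moment": the same for the moment, N m; "opening": finger opening in m; "gripper_force": force on a finger pad.
Only numpy, scipy, OpenCV 4.12 (cv2) and the standard library are available. Lean on these libraries where they do the work, as an engineer would, in place of code of your own. Each camera call takes 0.05 s, during which the arm holds its last target. There are 200 camera calls.

## Working session

There is one attempt and no reset: what is moved stays moved. The work goes in short steps, Python scripts to look and compute and a tool call to move; the robot and the scene stay as the last step left them, time stands still between calls to the robot, and variables do not carry over. Pictures are saved under pics/ and viewed, at most 10 in all, crops included, and the job is handed in when it is done.

Besides the shell and the picture viewer there is one more tool, called as name(argument=value, ...) on one line, values as JSON. apply_moves: Moves the arm, as the interface text tells. Its arguments: {"type":"object","properties":{"deltas":{"type":"array"}},"required":["deltas"]}

```bash
mkdir -p pics; ls; python3 - <<'E'
from plant import ctrl
import cv2,json
for n in("side","top"):
    cv2.imwrite(f"pics/{n}0.png",ctrl.snapshot(n)[:,:,::-1]); p=ctrl.camera_params(n);print(n,p)
print(ctrl.get_obs())
E
```

```text
pics
side {'fx': 366.51748399384553, 'fy': 366.51748399384553, 'cx': 262.65376287496343, 'cy': 195.35874179289883, 'dist_coeffs': array([0.03808033, 0.        , 0.        , 0.        , 0.        ]), 'cam_to_world': array([[ 0.90318715,  0.19968187, -0.37997385,  0.02603963],
       [-0.4288744 ,  0.38291563, -0.81819458, -0.98715523],
       [-0.0178807 ,  0.90194389,  0.43148292,  0.57052776],
       [ 0.        ,  0.        ,  0.        ,  1.        ]])}
top {'fx': 437.3524905057618, 'fy': 437.3524905057618, 'cx': 255.2697288596629, 'cy': 181.21547691275174, 'dist_coeffs': array([0.04523611, 0.        , 0.        , 0.        , 0.        ]), 'cam_to_world': array([[ 1.37350259e-02,  9.84695071e-01, -1.73743969e-01,
         2.66554297e-01],
       [-9.99904870e-01,  1.37459144e-02, -1.14067337e-03,
        -2.83125680e-02],
       [ 1.26505429e-03,  1.73743108e-01,  9.84790197e-01,
         1.33798870e+00],
       [ 0.00000000e+00,  0.00000000e+00,  0.00000000e+00,
         1.00000000e+00]])}
{'clock': 0.1, 'joint_pos': array([ 9.20234905e+01,  2.05871009e+01,  6.39794304e-01, -1.75224371e-02,
       -7.01353769e+01, -1.65056556e+01]), 'qvel': array([-0.04303079, -0.03155949,  0.14675056,  0.20739184, -0.0489346 ,
        0.02256808]), 'tau': array([-9.91675188e-04, -5.84158945e+01,  2.93745804e+01,  7.01538876e+00,
        1.01248483e-02, -5.96942732e-05]), 'tool_pos': array([0.16873503, 0.65312791, 0.2257255 ]), 'orientation': array([ 1.79916043e+02, -7.69898659e-03, -1.44881255e+01]), 'force': array([-0.68860025,  0.05682177, -0.09481643]), 'moment': array([-0.03202451,  0.06399128, -0.01958946]), 'gripper_force': 0.0, 'opening': 0.08752896720612274}
```

View pics/side0.png

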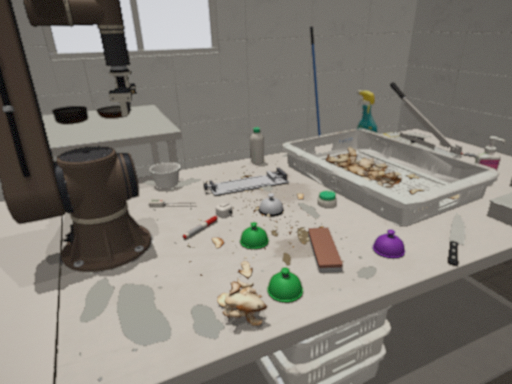

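View pics/top0.png

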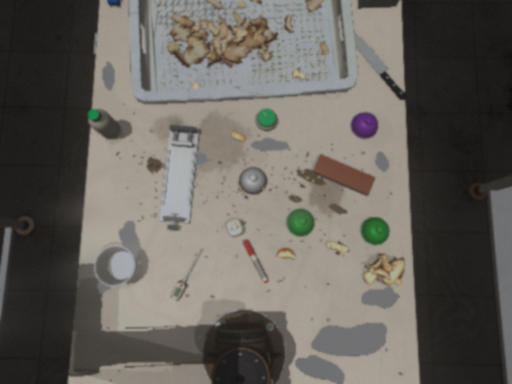

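The side picture shows the steel bell at (271,204), green look-alikes at (254,236) and (285,284), a purple one at (390,244), and the stone at (324,248). In the top picture the steel bell is at (253,179), the greens at (300,222) and (375,230), purple at (364,124), stone at (344,174), holder at (180,174), and tub at (116,265). I choose the steel bell and check it in a close crop.

```bash
python3 - <<'E'
import cv2,numpy as np
t=cv2.imread("pics/top0.png");s=cv2.imread("pics/side0.png")
r=lambda im,x,y,w,h,W,H:cv2.resize(im[y:y+h,x:x+w],(W,H),interpolation=cv2.INTER_CUBIC)
a=r(t,150,115,133,116,532,464)   # x4
b=r(t,305,145,80,58,268,194) 
a=r(t,150,115,120,120,480,480); b=r(t,305,145,80,60,320,240); c=r(t,225,165,80,60,320,240)
top=np.hstack([a,np.vstack([b,c])])
cv2.imwrite("pics/c1.png",top)
cv2.imwrite("pics/c2.png",r(s,195,160,160,120,800,600))
E
```

```text
(no output)
```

View pics/c1.png

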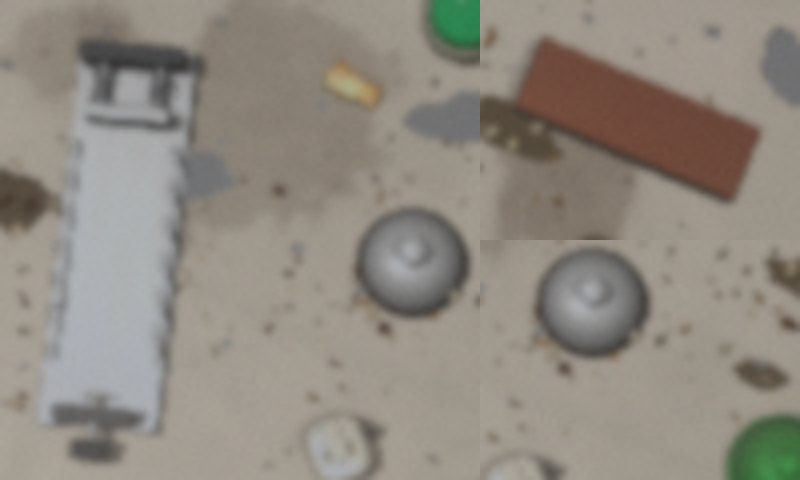

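View pics/c2.png

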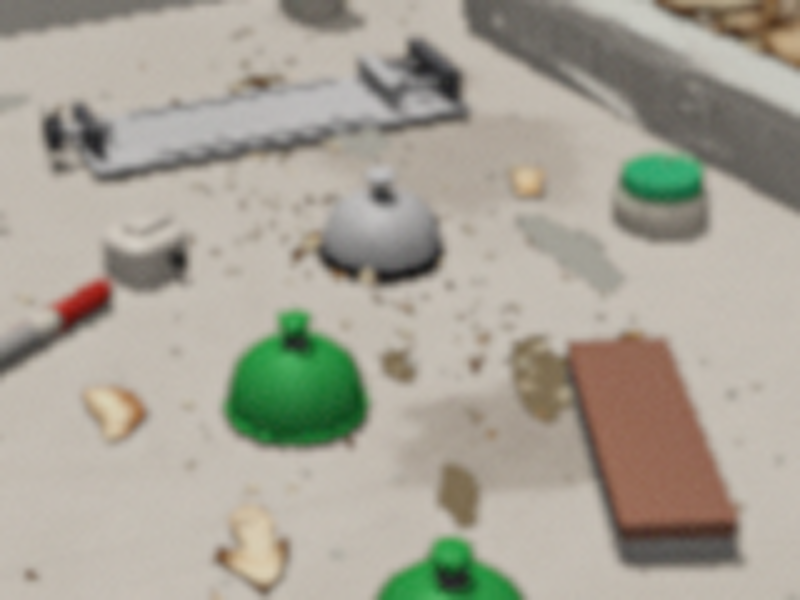

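The crops confirm the steel bell (plunger at about (252.6,176.7)). The stop with its springs is at the holder's upper (+x) end and the clamp knob at the lower end. Now converting pixels to positions.

```bash
cat > h.py <<'E'
import numpy as np,cv2
from plant import ctrl
def w(name,px,z):
    p=ctrl.camera_params(name);K=np.array([[p['fx'],0,p['cx']],[0,p['fy'],p['cy']],[0,0,1]])
    n=cv2.undistortPoints(np.array([[px]],float),K,p['dist_coeffs'])[0,0]
    T=np.array(p['cam_to_world']);d=T[:3,:3]@[n[0],-n[1],-1];o=T[:3,3]
    return (o+d*(z-o[2])/d[2]).round(4)
def proj(name,X):
    p=ctrl.camera_params(name);K=np.array([[p['fx'],0,p['cx']],[0,p['fy'],p['cy']],[0,0,1]])
    T=np.array(p['cam_to_world']);q=(np.atleast_2d(X)-T[:3,3])@T[:3,:3]*[1,-1,-1]
    return cv2.projectPoints(q,np.zeros(3),np.zeros(3),K,p['dist_coeffs'])[0][:,0]
E
python3 - <<'E'
from h import *
f=lambda u,v:((u+.5)/4-.5+150,(v+.5)/4-.5+115)
g=lambda u,v:((u+.5)/4-.5+305,(v+.5)/4-.5+145)
s=lambda u,v:((u+.5)/5-.5+195,(v+.5)/5-.5+160)
print('bell',w('top',f(412,248),.063),w('side',s(380,174),.063))
c=np.array([w('top',g(*p),.025) for p in((65,37),(280,130),(255,199),(37,103))]);print('stone',c,c.mean(0))
for i in range(4):
    d=c[i]-c[i-1];print(np.linalg.norm(d),np.degrees(np.arctan2(d[1],d[0])))
c=np.array([w('side',s(*p),.025) for p in((570,343),(662,340),(735,520),(620,530))]);print('stone side',c,c.mean(0))
c=np.array([w('top',f(*p),.012) for p in((38,422),(158,433),(200,72),(78,62))]);print('holder',c,c.mean(0))
for i in range(4):
    d=c[i]-c[i-1];print(np.linalg.norm(d),np.degrees(np.arctan2(d[1],d[0])))
print('jaw',w('top',f(85,119),.0355),w('top',f(180,126),.0355),'block far top',w('top',f(80,42),.04),w('top',f(190,50),.04),'knob',w('top',f(97,462),.025))
E
```

```text
bell [ 0.5052 -0.0188  0.063 ] [ 0.4988 -0.0301  0.063 ]
stone [[ 0.5865 -0.2276  0.025 ]
 [ 0.5159 -0.3899  0.025 ]
 [ 0.4626 -0.3694  0.025 ]
 [ 0.5344 -0.2056  0.025 ]] [ 0.52485  -0.298125  0.025   ]
0.05655448700147499 -22.89262571161439
0.17699053647017404 -113.50889179799003
0.057106391936454906 158.96248897457818
0.17884540810431784 66.33026538451153
stone side [[ 0.5299 -0.2129  0.025 ]
 [ 0.5789 -0.234   0.025 ]
 [ 0.5119 -0.3943  0.025 ]
 [ 0.4571 -0.376   0.025 ]] [ 0.51945 -0.3043   0.025  ]
holder [[0.377  0.2622 0.012 ]
 [0.3698 0.1714 0.012 ]
 [0.6528 0.1498 0.012 ]
 [0.6594 0.2455 0.012 ]] [0.51475  0.207225 0.012   ]
0.28289335446418673 176.6156994473139
0.09108501523302281 -94.53379114598455
0.2838231139283762 -4.3646431218228505
0.09592731623474099 86.05481377096247
jaw [0.6073 0.2332 0.0355] [0.6029 0.1605 0.0355] block far top [0.667  0.2389 0.04  ] [0.662  0.1543 0.04  ] knob [0.3467 0.2139 0.025 ]
```

```bash
cat >> h.py <<'E'
from scipy.spatial.transform import Rotation as Ro
def d(*ts):
    o=ctrl.get_obs();R=Ro.from_euler('xyz',o['orientation'],degrees=True)
    print('t',o['clock'],'p',np.round(o['tool_pos'],4),np.round(o['orientation'],2),'F',np.round(o['force'],2),'op',round(o['opening'],4),'j6',round(o['joint_pos'][5],1))
    for x,y,z,yaw in ts:
        print((R.inv().apply(np.array([x,y,z])-o['tool_pos'])*1e3).round(1),(R.inv()*Ro.from_euler('xyz',[180,0,yaw],degrees=True)).as_rotvec(degrees=True).round(2))
E
python3 -c "
from h import *
d((.47,.3,.2,-14.5),(.503,-.022,.13,-14.5))"
```

```text
t 0.1 p [0.1687 0.6531 0.2257] [ 1.7992e+02 -1.0000e-02 -1.4490e+01] F [-0.69  0.06 -0.09] op 0.0875 j6 -16.5
[380.  266.5  26.2] [ 0.08 -0.01  0.01]
[492.5 569.9  96.6] [ 0.08 -0.01  0.01]
```

apply_moves(deltas=[{"fingers":0,"delta_pos":[380,266,26],"angular":[0,0,0]},{"fingers":0,"delta_pos":[380,266,26],"angular":[0,0,0]},{"fingers":0,"delta_pos":[380,266,26],"angular":[0,0,0]},{"fingers":0,"delta_pos":[380,266,26],"angular":[0,0,0]},{"fingers":0,"delta_pos":[380,266,26],"angular":[0,0,0]},{"fingers":0,"delta_pos":[380,266,26],"angular":[0,0,0]},{"fingers":0,"delta_pos":[380,266,26],"angular":[0,0,0]},{"fingers":0,"delta_pos":[380,266,26],"angular":[0,0,0]},{"fingers":0,"delta_pos":[380,266,26],"angular":[0,0,0]},{"fingers":0,"delta_pos":[380,266,26],"angular":[0,0,0]}])

```text
clock: 1.1
tool_pos: [0.4718, 0.2974, 0.2]
orientation: [179.9, 0.0, -14.7]
force: [-0.0, 0.3, -0.6]
opening: 0.0127
gripper_force: 0.0
```

apply_moves(deltas=[{"fingers":0,"delta_pos":[112,303,70],"angular":[0,0,0]},{"fingers":0,"delta_pos":[112,303,70],"angular":[0,0,0]},{"fingers":0,"delta_pos":[112,303,70],"angular":[0,0,0]},{"fingers":0,"delta_pos":[112,303,70],"angular":[0,0,0]},{"fingers":0,"delta_pos":[112,303,70],"angular":[0,0,0]},{"fingers":0,"delta_pos":[112,303,70],"angular":[0,0,0]},{"fingers":0,"delta_pos":[112,303,70],"angular":[0,0,0]},{"fingers":0,"delta_pos":[112,303,70],"angular":[0,0,0]},{"fingers":0,"delta_pos":[112,303,70],"angular":[0,0,0]},{"fingers":0,"delta_pos":[112,303,70],"angular":[0,0,0]}])

```text
clock: 2.1
tool_pos: [0.5031, -0.0197, 0.1307]
orientation: [-180.0, -0.0, -14.5]
force: [1.3, 0.2, 0.4]
opening: 0.0006
gripper_force: 0.0
```

```bash
python3 - <<'E'
from h import *
d()
s=ctrl.snapshot('side')[:,:,::-1]; t=ctrl.snapshot('top')[:,:,::-1]
cv2.imwrite('pics/s1.png',s);cv2.imwrite('pics/t1.png',t)
p=ctrl.get_obs()['tool_pos'];print(proj('side',p),proj('top',p))
a=cv2.resize(s[130:230,220:320],(600,600),interpolation=cv2.INTER_CUBIC)
cv2.imwrite('pics/c3.png',a)
E
```

```text
t 2.1 p [ 0.5031 -0.0197  0.1307] [-1.7999e+02 -1.0000e-02 -1.4450e+01] F [1.25 0.23 0.37] op 0.0006 j6 55.4
[[270.11942127 173.53026407]] [[252.70951173 172.92800817]]
```

View pics/c3.png

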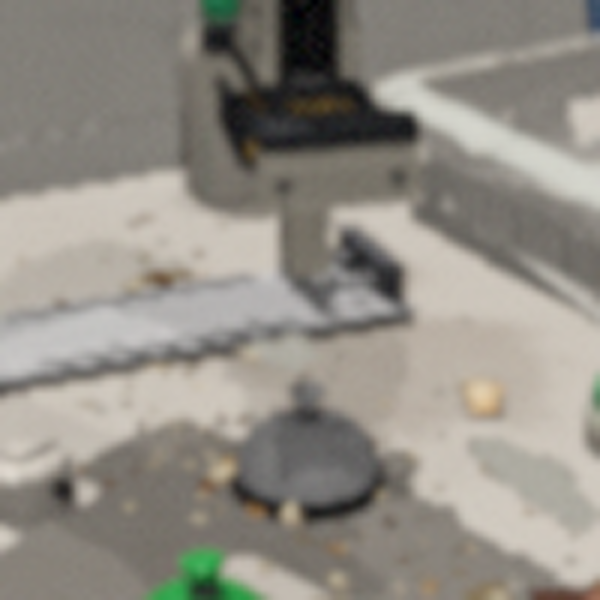

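The crop shows the shut fingertip at about (270,176) directly above the plunger at (270.8,193.5) in the side picture. I compare this with the projected candidates.

```bash
python3 - <<'E'
from h import *
for p in ((.505,-.019,.063),(.503,-.0197,.063),(.503,-.024,.063)):print(p,proj('side',p),proj('top',p))
d((.503,-.021,.07,-14.5))
E
```

```text
(0.505, -0.019, 0.063) [[270.77879578 192.71686394]] [[252.69032915 176.69576177]]
(0.503, -0.0197, 0.063) [[270.32465539 192.91917037]] [[252.91645297 177.36204832]]
(0.503, -0.024, 0.063) [[270.9162189  193.41982076]] [[254.36664294 177.38197436]]
t 2.2 p [ 0.5031 -0.0194  0.1308] [-1.7998e+02 -2.0000e-02 -1.4400e+01] F [ 0.4   0.5  -0.56] op 0.0004 j6 55.4
[ 0.3  1.6 60.8] [-0.02 -0.02  0.1 ]
```

apply_moves(deltas=[{"fingers":0,"delta_pos":[2,1,30],"angular":[0,0,0]},{"fingers":0,"delta_pos":[2,1,55],"angular":[0,0,0]},{"fingers":0,"delta_pos":[2,1,64],"angular":[0,0,0]},{"fingers":0,"delta_pos":[2,1,68],"angular":[0,0,0]},{"fingers":0,"delta_pos":[2,1,71],"angular":[0,0,0]},{"fingers":0,"delta_pos":[2,1,73],"angular":[0,0,0]},{"fingers":0,"delta_pos":[2,1,73],"angular":[0,0,0]}])

```text
clock: 2.9
tool_pos: [0.505, -0.0216, 0.0582]
orientation: [-180.0, -0.1, -14.5]
force: [-3.0, 1.5, 3.1]
opening: 0.0003
gripper_force: 1.6
```

apply_moves(deltas=[{"fingers":0,"delta_pos":[0,0,1.5],"angular":[0,0,0]},{"fingers":0,"delta_pos":[0,0,3],"angular":[0,0,0]},{"fingers":0,"delta_pos":[0,0,4],"angular":[0,0,0]},{"fingers":0,"delta_pos":[0,0,4],"angular":[0,0,0]},{"fingers":0,"delta_pos":[0,0,4],"angular":[0,0,0]}])

```text
clock: 3.4
tool_pos: [0.5052, -0.0217, 0.0554]
orientation: [-180.0, -0.1, -14.4]
force: [-8.6, 3.9, 21.2]
opening: 0.0006
gripper_force: 10.4
```

Bottomed out (21 N at z = 0.0554). Now lifting off.

apply_moves(deltas=[{"fingers":0,"delta_pos":[0,0,-20],"angular":[0,0,0]},{"fingers":87,"delta_pos":[0,0,-60],"angular":[0,0,0]},{"fingers":87,"delta_pos":[0,0,-95],"angular":[0,0,0]},{"fingers":87,"delta_pos":[0,0,-95],"angular":[0,0,0]}])

```text
clock: 3.8
tool_pos: [0.508, -0.0215, 0.1536]
orientation: [-179.8, -0.5, -14.4]
force: [0.4, 0.6, -0.4]
opening: 0.0189
gripper_force: 0.0
```

```bash
python3 -c "
from h import *
d((.523,-.300,.12,-113.5))"
```

```text
t 3.8 p [ 0.508  -0.0215  0.1536] [-179.78   -0.49  -14.44] F [ 0.39  0.59 -0.44] op 0.0189 j6 55.7
[ 83.7 266.1  33.2] [-0.59 -0.17 99.06]
```

apply_moves(deltas=[{"fingers":87,"delta_pos":[87,265,30],"angular":[0,0,99]},{"fingers":87,"delta_pos":[87,265,30],"angular":[0,0,99]},{"fingers":87,"delta_pos":[87,265,30],"angular":[0,0,99]},{"fingers":87,"delta_pos":[87,265,30],"angular":[0,0,99]},{"fingers":87,"delta_pos":[87,265,30],"angular":[0,0,99]},{"fingers":87,"delta_pos":[87,265,30],"angular":[0,0,99]},{"fingers":87,"delta_pos":[87,265,30],"angular":[0,0,99]},{"fingers":87,"delta_pos":[87,265,30],"angular":[0,0,99]},{"fingers":87,"delta_pos":[87,265,30],"angular":[0,0,99]},{"fingers":87,"delta_pos":[87,265,30],"angular":[0,0,99]}])

```text
clock: 4.8
tool_pos: [0.5224, -0.3007, 0.118]
orientation: [180.0, -0.0, -100.8]
force: [-1.1, 0.4, -0.3]
opening: 0.0868
gripper_force: 0.0
```

```bash
python3 -c "
from h import *
d((.523,-.300,.12,-113.5))"
```

```text
t 4.8 p [ 0.5224 -0.3007  0.118 ] [ 179.99   -0.   -100.82] F [-1.09  0.37 -0.3 ] op 0.0868 j6 0.5
[-0.8 -0.4 -2. ] [ 1.000e-02 -1.000e-02  1.268e+01]
```

apply_moves(deltas=[{"fingers":87,"delta_pos":[0,0,0],"angular":[0,0,12.5]},{"fingers":87,"delta_pos":[0,0,0],"angular":[0,0,12.5]},{"fingers":87,"delta_pos":[0,0,0],"angular":[0,0,12.5]}])

```text
clock: 5.1
tool_pos: [0.5225, -0.3004, 0.1181]
orientation: [180.0, -0.0, -113.0]
force: [-0.3, -0.6, -0.7]
opening: 0.0871
gripper_force: 0.0
```

```bash
python3 - <<'E'
from h import *
d((.523,-.300,.12,-113.5))
s=ctrl.snapshot('side')[:,:,::-1]
cv2.imwrite('pics/s2.png',s)
a=cv2.resize(s[190:290,270:370],(600,600),interpolation=cv2.INTER_CUBIC)
cv2.imwrite('pics/c4.png',a)
u=np.array([np.cos(np.radians(66.5)),np.sin(np.radians(66.5)),0]);v=np.array([u[1],-u[0],0])
c=np.array([.524,-.2995,.025])
print([(proj('side',c+a*u*.09+b*v*.03)[0]-[270,190])*6 for a in(1,-1) for b in (1,-1)])
E
```

```text
t 5.1 p [ 0.5225 -0.3004  0.1181] [ 180.     -0.   -112.99] F [-0.26 -0.64 -0.66] op 0.0871 j6 -11.7
[-0.6 -0.3 -1.9] [ 0.   -0.    0.51]
[array([350.60167897, 216.74703302]), array([227.25031126, 220.62464687]), array([436.53015405, 438.78735021]), array([290.85733685, 443.46688491])]
```

View pics/c4.png

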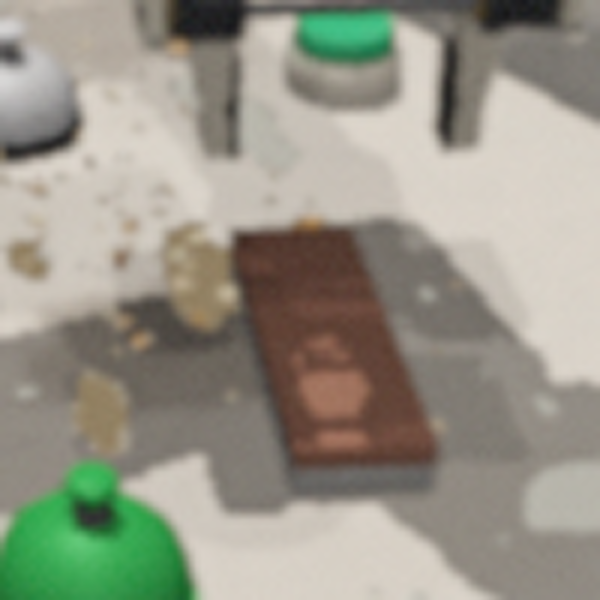

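The stone lies centred between the open fingers, with top corners at crop (237,235), (352,230), (435,458) and (290,462), about where predicted. Descending.

apply_moves(deltas=[{"fingers":87,"delta_pos":[1,0,45],"angular":[0,0,0]},{"fingers":87,"delta_pos":[1,0,85],"angular":[0,0,0]},{"fingers":87,"delta_pos":[1,0,102],"angular":[0,0,0]},{"fingers":87,"delta_pos":[1,0,109],"angular":[0,0,0]},{"fingers":87,"delta_pos":[1,0,109],"angular":[0,0,0]},{"fingers":40,"delta_pos":[1,0,109],"angular":[0,0,0]},{"fingers":40,"delta_pos":[1,0,109],"angular":[0,0,0]},{"fingers":40,"delta_pos":[1,0,109],"angular":[0,0,0]},{"fingers":40,"delta_pos":[1,0,109],"angular":[0,0,0]},{"fingers":40,"delta_pos":[1,0,109],"angular":[0,0,0]}])

```text
clock: 6.15
tool_pos: [0.5229, -0.3013, 0.0105]
orientation: [-179.9, 0.0, -112.9]
force: [0.7, 0.4, 5.0]
opening: 0.0599
gripper_force: 30.0
```

apply_moves(deltas=[{"fingers":40,"delta_pos":[0,0,-10],"angular":[0,0,0]},{"fingers":40,"delta_pos":[0,0,-40],"angular":[0,0,0]},{"fingers":40,"delta_pos":[0,0,-80],"angular":[0,0,0]},{"fingers":40,"delta_pos":[0,0,-120],"angular":[0,0,0]},{"fingers":40,"delta_pos":[0,0,-120],"angular":[0,0,0]},{"fingers":40,"delta_pos":[0,0,-120],"angular":[0,0,0]}])

```text
clock: 6.75
tool_pos: [0.5218, -0.3008, 0.1302]
orientation: [-180.0, 0.1, -113.0]
force: [-0.6, 0.2, -6.1]
opening: 0.0599
gripper_force: 30.0
```

```bash
python3 -c "
from h import *
d((.513,.206,.13,-4.3))
s=ctrl.snapshot('side')[:,:,::-1]
cv2.imwrite('pics/c5.png',cv2.resize(s[140:260,260:400],(700,600),interpolation=cv2.INTER_CUBIC))"
```

```text
t 6.75 p [ 0.5218 -0.3008  0.1302] [-1.7995e+02  6.0000e-02 -1.1296e+02] F [-0.62  0.25 -6.12] op 0.0599 j6 -11.5
[-4.632e+02  2.058e+02  4.000e-01] [-8.0000e-02 -1.0000e-02 -1.0866e+02]
```

View pics/c5.png

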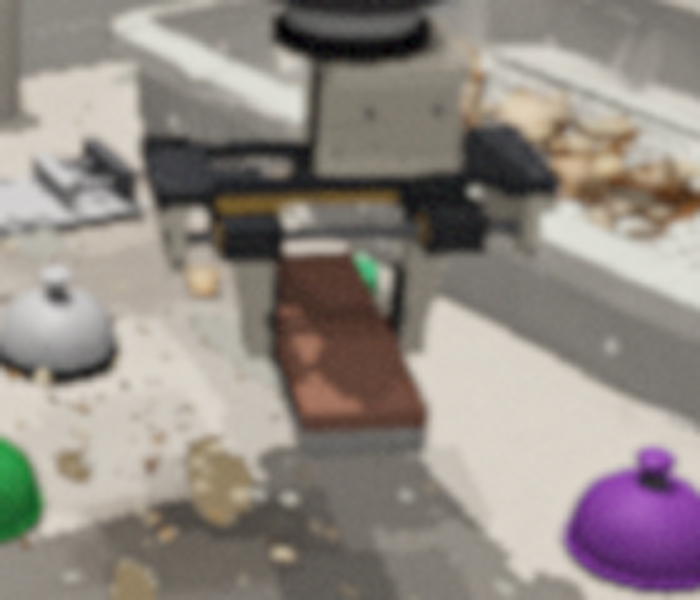

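The stone is held level and hangs clear. Carrying it over to the holder.

apply_moves(deltas=[{"fingers":40,"delta_pos":[-460,215,0],"angular":[0,0,-108.7]},{"fingers":40,"delta_pos":[-460,215,0],"angular":[0,0,-108.7]},{"fingers":40,"delta_pos":[-460,215,0],"angular":[0,0,-108.7]},{"fingers":40,"delta_pos":[-460,215,0],"angular":[0,0,-108.7]},{"fingers":40,"delta_pos":[-460,215,0],"angular":[0,0,-108.7]},{"fingers":40,"delta_pos":[-460,215,0],"angular":[0,0,-108.7]},{"fingers":40,"delta_pos":[-460,215,0],"angular":[0,0,-108.7]},{"fingers":40,"delta_pos":[-460,215,0],"angular":[0,0,-108.7]},{"fingers":40,"delta_pos":[-460,215,0],"angular":[0,0,-108.7]},{"fingers":40,"delta_pos":[-460,215,0],"angular":[0,0,-108.7]}])

```text
clock: 7.8
tool_pos: [0.5017, 0.1996, 0.1276]
orientation: [179.8, 0.1, -26.6]
force: [1.7, -0.3, -4.5]
opening: 0.0599
gripper_force: 30.0
```

```bash
python3 -c "
from h import *
d((.503,.207,.13,-4.3),(.503,.207,.065,-4.3))"
```

```text
t 7.8 p [0.5017 0.1996 0.1276] [ 1.798e+02  1.100e-01 -2.664e+01] F [ 1.71 -0.33 -4.49] op 0.0599 j6 20.9
[-2.2 -7.2 -2.4] [  0.18   0.15 -22.34]
[-2.1 -7.4 62.6] [  0.18   0.15 -22.34]
```

apply_moves(deltas=[{"fingers":40,"delta_pos":[-1,-5,0],"angular":[0,0,-22]},{"fingers":40,"delta_pos":[-1,-5,0],"angular":[0,0,-22]},{"fingers":40,"delta_pos":[-1,-5,20],"angular":[0,0,-22]},{"fingers":40,"delta_pos":[-1,-5,52],"angular":[0,0,-22]},{"fingers":40,"delta_pos":[-1,-5,52],"angular":[0,0,-22]},{"fingers":40,"delta_pos":[-1,-5,52],"angular":[0,0,-22]}])

```text
clock: 8.4
tool_pos: [0.504, 0.2024, 0.0763]
orientation: [179.8, 0.2, -5.0]
force: [0.8, -0.7, -4.0]
opening: 0.0599
gripper_force: 30.0
```

```bash
python3 - <<'E'
from h import *
d((.503,.207,.075,-4.3))
s=ctrl.snapshot('side')[:,:,::-1];t=ctrl.snapshot('top')[:,:,::-1]
cv2.imwrite('pics/s3.png',s);cv2.imwrite('pics/t3.png',t)
a=cv2.resize(s[135:225,190:310],(800,600),interpolation=cv2.INTER_CUBIC)
b=cv2.resize(t[110:230,140:230],(450,600),interpolation=cv2.INTER_CUBIC)
cv2.imwrite('pics/c6.png',a);cv2.imwrite('pics/c6t.png',b)
E
```

```text
t 8.4 p [0.504  0.2024 0.0763] [ 1.7981e+02  1.7000e-01 -5.0000e+00] F [ 0.84 -0.67 -4.04] op 0.0599 j6 42.4
[-1.4 -4.5  1.3] [ 0.19  0.17 -0.7 ]
```

View pics/c6.png

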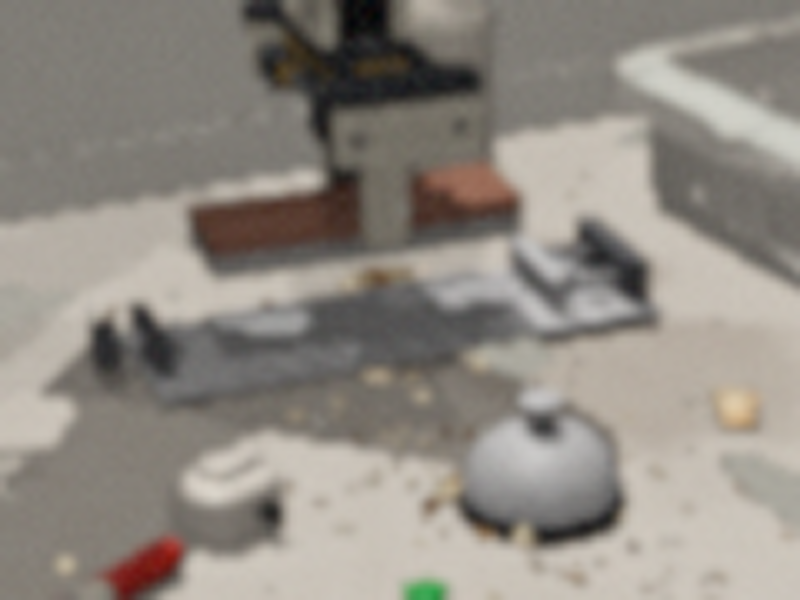

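View pics/c6t.png

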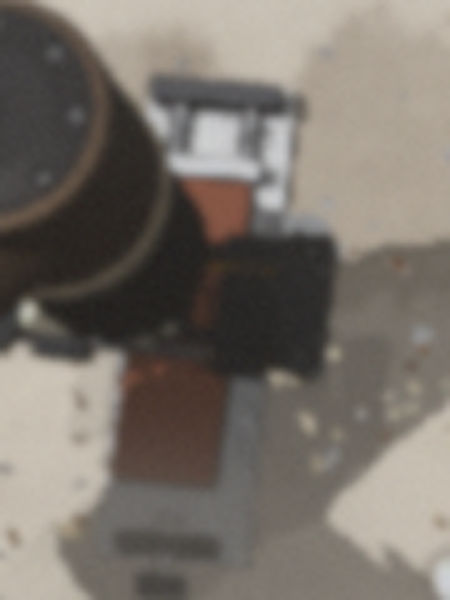

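The side view shows the stone level above the bed between clamp and stop. The top view shows its right-hand corners at crop (212,487) and (250,182), and its near-left corner at (112,477).

```bash
python3 - <<'E'
from h import *
f=lambda u,v:((u+.5)/5-.5+140,(v+.5)/5-.5+110)
s=lambda u,v:((u+.5)/6.667-.5+190,(v+.5)/6.667-.5+135)
P=[w('top',f(*p),.091) for p in((212,487),(250,182),(112,477))];print('stone',P)
h=[w('top',f(*p),.012) for p in((248,566),(298,118))];print('holder right edge',h)
print('side stone near end right top',w('side',s(210,252),.091),'far right top',w('side',s(520,205),.091), 'holder right near base',w('side',s(165,400),.0),'right far',w('side',s(655,318),0.0))
H=np.array([.521,.2055]);a=np.radians(-4.3);u=np.array([np.cos(a),np.sin(a)]);v=np.array([-u[1],u[0]])
for q in P+h: print(((q[:2]-H)@u).round(4),((q[:2]-H)@v).round(4))
print('side:')
for q in (w('side',s(210,252),.091),w('side',s(520,205),.091),w('side',s(165,400),0.),w('side',s(655,318),0.)): print(((q[:2]-H)@u).round(4),((q[:2]-H)@v).round(4))
q=np.array([.504,.2024]);print('tcp',(q-H)@u,(q-H)@v)
E
```

```text
stone [array([0.4087, 0.1817, 0.091 ]), array([0.5887, 0.1671, 0.091 ]), array([0.4137, 0.239 , 0.091 ])]
holder right edge [array([0.3701, 0.1712, 0.012 ]), array([0.6509, 0.1511, 0.012 ])]
side stone near end right top [0.3991 0.1583 0.091 ] far right top [0.5734 0.1436 0.091 ] holder right near base [0.3751 0.1821 0.    ] right far [0.6658 0.1559 0.    ]
-0.1102 -0.0322
0.0704 -0.0332
-0.1095 0.0254
-0.1479 -0.0455
0.1336 -0.0445
side:
-0.118 -0.0562
0.0569 -0.0578
-0.1437 -0.0343
0.1481 -0.0386
tcp -0.016719713216765367 -0.004365912269975422
```

apply_moves(deltas=[{"fingers":40,"delta_pos":[0,-4.5,0],"angular":[0,0,-0.6]},{"fingers":40,"delta_pos":[0,-4.5,20],"angular":[0,0,-0.6]},{"fingers":40,"delta_pos":[0,-4.5,40],"angular":[0,0,-0.6]},{"fingers":40,"delta_pos":[0,-4.5,47],"angular":[0,0,-0.6]},{"fingers":40,"delta_pos":[0,-4.5,49],"angular":[0,0,-0.6]},{"fingers":40,"delta_pos":[0,-4.5,49],"angular":[0,0,-0.6]},{"fingers":40,"delta_pos":[0,-4.5,49],"angular":[0,0,-0.6]}])

```text
clock: 9.2
tool_pos: [0.5061, 0.2084, 0.0296]
orientation: [-179.9, -0.1, -4.4]
force: [-0.0, -0.8, -4.5]
opening: 0.0597
gripper_force: 30.0
```

apply_moves(deltas=[{"fingers":40,"delta_pos":[0,0,1.5],"angular":[0,0,0]},{"fingers":40,"delta_pos":[0,0,3],"angular":[0,0,0]},{"fingers":40,"delta_pos":[0,0,3],"angular":[0,0,0]}])

```text
clock: 9.5
tool_pos: [0.5053, 0.2078, 0.0256]
orientation: [-180.0, 0.0, -4.4]
force: [-0.0, -0.9, -4.9]
opening: 0.0598
gripper_force: 30.0
```

apply_moves(deltas=[{"fingers":40,"delta_pos":[0,0,1],"angular":[0,0,0]},{"fingers":40,"delta_pos":[0,0,2],"angular":[0,0,0]},{"fingers":40,"delta_pos":[0,0,2],"angular":[0,0,0]},{"fingers":40,"delta_pos":[0,0,2],"angular":[0,0,0]}])

```text
clock: 9.9
tool_pos: [0.5053, 0.2078, 0.0235]
orientation: [180.0, 0.0, -4.4]
force: [0.1, -0.2, -5.4]
opening: 0.0594
gripper_force: 30.0
```

apply_moves(deltas=[{"fingers":40,"delta_pos":[0,0,1],"angular":[0,0,0]},{"fingers":40,"delta_pos":[0,0,1.5],"angular":[0,0,0]},{"fingers":40,"delta_pos":[0,0,1.5],"angular":[0,0,0]},{"fingers":40,"delta_pos":[0,0,1.5],"angular":[0,0,0]}])

```text
clock: 10.3
tool_pos: [0.5055, 0.2079, 0.0225]
orientation: [-180.0, -0.0, -4.4]
force: [-3.3, -0.9, 2.4]
opening: 0.0599
gripper_force: 30.0
```

The stone touched the bed at z = 0.0225, exactly as predicted, so it is between the lips. Next I push it towards the stop in small steps.

apply_moves(deltas=[{"fingers":40,"delta_pos":[2,0,-0.5],"angular":[0,0,0]},{"fingers":40,"delta_pos":[4,0,-0.5],"angular":[0,0,0]},{"fingers":40,"delta_pos":[6,0,-0.5],"angular":[0,0,0]},{"fingers":40,"delta_pos":[8,0,-0.5],"angular":[0,0,0]},{"fingers":40,"delta_pos":[8,0,-0.5],"angular":[0,0,0]},{"fingers":40,"delta_pos":[8,0,-0.5],"angular":[0,0,0]},{"fingers":40,"delta_pos":[8,0,-0.5],"angular":[0,0,0]}])

```text
clock: 11.0
tool_pos: [0.5137, 0.2072, 0.0225]
orientation: [-180.0, -0.0, -4.4]
force: [0.5, -1.4, -3.4]
opening: 0.0599
gripper_force: 30.0
```

apply_moves(deltas=[{"fingers":40,"delta_pos":[1,0,0],"angular":[0,0,0]},{"fingers":40,"delta_pos":[2,0,0],"angular":[0,0,0]},{"fingers":40,"delta_pos":[3,0,0],"angular":[0,0,0]},{"fingers":40,"delta_pos":[3,0,0],"angular":[0,0,0]},{"fingers":40,"delta_pos":[3,0,0],"angular":[0,0,0]}])

```text
clock: 11.5
tool_pos: [0.5164, 0.207, 0.0225]
orientation: [-180.0, -0.0, -4.4]
force: [-1.0, 0.8, -1.9]
opening: 0.0598
gripper_force: 30.0
```

apply_moves(deltas=[{"fingers":40,"delta_pos":[1,0,0],"angular":[0,0,0]},{"fingers":40,"delta_pos":[2,0,0],"angular":[0,0,0]},{"fingers":40,"delta_pos":[3,0,0],"angular":[0,0,0]},{"fingers":40,"delta_pos":[3,0,0],"angular":[0,0,0]},{"fingers":40,"delta_pos":[3,0,0],"angular":[0,0,0]}])

```text
clock: 12.0
tool_pos: [0.5196, 0.2068, 0.0225]
orientation: [-180.0, -0.0, -4.4]
force: [-0.6, 0.2, -3.1]
opening: 0.0599
gripper_force: 30.0
```

apply_moves(deltas=[{"fingers":40,"delta_pos":[1,0,0],"angular":[0,0,0]},{"fingers":40,"delta_pos":[2,0,0],"angular":[0,0,0]},{"fingers":40,"delta_pos":[3,0,0],"angular":[0,0,0]},{"fingers":40,"delta_pos":[3,0,0],"angular":[0,0,0]},{"fingers":40,"delta_pos":[3,0,0],"angular":[0,0,0]}])

```text
clock: 12.5
tool_pos: [0.5224, 0.2065, 0.0225]
orientation: [180.0, -0.0, -4.4]
force: [-1.7, -0.7, -3.4]
opening: 0.0595
gripper_force: 30.0
```

apply_moves(deltas=[{"fingers":40,"delta_pos":[1,0,0],"angular":[0,0,0]},{"fingers":40,"delta_pos":[2,0,0],"angular":[0,0,0]},{"fingers":40,"delta_pos":[2,0,0],"angular":[0,0,0]},{"fingers":40,"delta_pos":[2,0,0],"angular":[0,0,0]}])

```text
clock: 12.9
tool_pos: [0.524, 0.2063, 0.0225]
orientation: [180.0, 0.0, -4.4]
force: [-5.8, 0.8, -0.0]
opening: 0.0597
gripper_force: 30.0
```

```bash
python3 - <<'E'
from h import *
F=[]
for i in range(4): s=ctrl.snapshot('side')[:,:,::-1]; F.append(ctrl.get_obs()['force'])
print(np.round(F,1),np.mean(F,0)); d()
cv2.imwrite('pics/c7.png',cv2.resize(s[150:210,225:305],(800,600),interpolation=cv2.INTER_CUBIC))
E
```

```text
[[-4.4  2.   0.1]
 [-5.7  0.7 -0.6]
 [-5.4  0.1  0. ]
 [-4.9  0.7 -0.4]] [-5.09447457  0.85200765 -0.21005008]
t 13.1 p [0.524  0.2063 0.0225] [ 1.7999e+02  2.0000e-02 -4.3800e+00] F [-4.94  0.67 -0.39] op 0.0597 j6 44.2
```

View pics/c7.png

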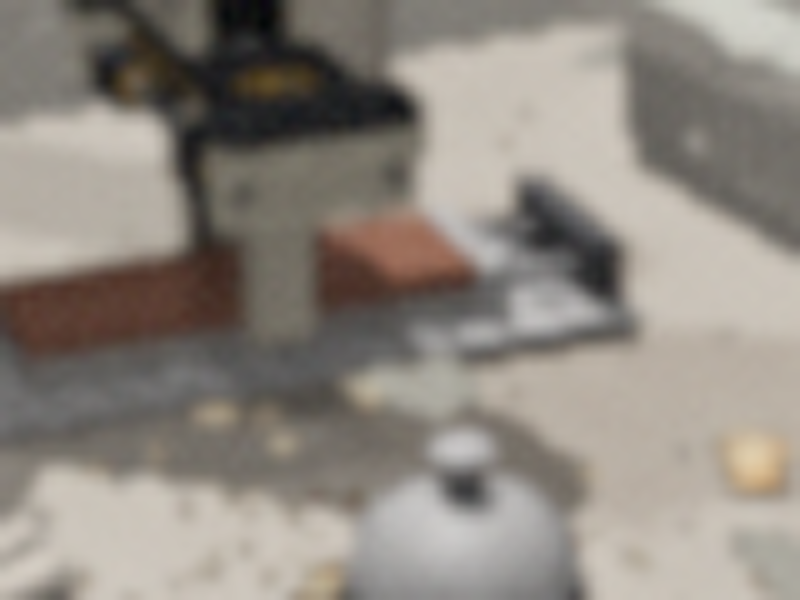

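The stone's end is now against the stop plate (plate at about crop (490,245)) and it lies flat in the channel. I go on in 2 mm steps, averaging the force each time.

apply_moves(deltas=[{"fingers":40,"delta_pos":[1,0,-0.2],"angular":[0,0,0]},{"fingers":40,"delta_pos":[2,0,-0.2],"angular":[0,0,0]},{"fingers":40,"delta_pos":[2,0,-0.2],"angular":[0,0,0]},{"fingers":40,"delta_pos":[2,0,-0.2],"angular":[0,0,0]}])

```text
clock: 13.5
tool_pos: [0.526, 0.2062, 0.0225]
orientation: [180.0, 0.0, -4.4]
force: [-5.0, 1.4, -2.3]
opening: 0.0598
gripper_force: 30.0
```

```bash
cat > f.py <<'E'
from h import *
F=[]
for i in range(10): ctrl.snapshot('side'); F.append(ctrl.get_obs()['force'])
print(np.mean(F,0).round(2),np.std(F,0).round(2));d()
E
python3 f.py
```

```text
[-5.49  1.38 -2.36] [0.48 0.41 0.5 ]
t 14.0 p [0.526  0.2062 0.0225] [ 1.7998e+02  4.0000e-02 -4.3800e+00] F [-5.08  2.   -1.97] op 0.0595 j6 44.4
```

apply_moves(deltas=[{"fingers":40,"delta_pos":[1,0,0],"angular":[0,0,0]},{"fingers":40,"delta_pos":[2,0,0],"angular":[0,0,0]},{"fingers":40,"delta_pos":[2,0,0],"angular":[0,0,0]},{"fingers":40,"delta_pos":[2,0,0],"angular":[0,0,0]}])

```text
clock: 14.4
tool_pos: [0.5275, 0.206, 0.0225]
orientation: [180.0, 0.1, -4.4]
force: [-6.5, 2.7, -0.9]
opening: 0.0597
gripper_force: 30.0
```

```bash
python3 f.py
```

```text
[-7.47  2.06 -0.82] [0.44 0.29 0.42]
t 14.9 p [0.5275 0.206  0.0225] [ 1.7996e+02  7.0000e-02 -4.3700e+00] F [-7.2   1.74 -0.77] op 0.0595 j6 44.6
```

apply_moves(deltas=[{"fingers":40,"delta_pos":[1,0,-0.3],"angular":[0,0,0]},{"fingers":40,"delta_pos":[2,0,-0.4],"angular":[0,0,0]},{"fingers":40,"delta_pos":[3,0,-0.5],"angular":[0,0,0]},{"fingers":40,"delta_pos":[3,0,-0.5],"angular":[0,0,0]},{"fingers":40,"delta_pos":[3,0,-0.5],"angular":[0,0,0]}])

```text
clock: 15.4
tool_pos: [0.5301, 0.2057, 0.0226]
orientation: [180.0, 0.1, -4.4]
force: [-8.3, 3.7, -3.7]
opening: 0.06
gripper_force: 30.0
```

```bash
python3 f.py
```

```text
[-8.    3.17 -3.98] [0.64 0.48 0.59]
t 15.9 p [0.5301 0.2057 0.0226] [ 1.7995e+02  1.2000e-01 -4.3700e+00] F [-8.66  3.98 -4.07] op 0.06 j6 44.8
```

```bash
python3 - <<'E'
from h import *
M=[]
for i in range(6): ctrl.snapshot('top'); M.append(ctrl.get_obs()['moment'])
print(np.mean(M,0).round(3),np.std(M,0).round(3)); o=ctrl.get_obs();print(o['tool_pos'],o['force'])
E
```

```text
[1.277 2.849 0.509] [0.022 0.011 0.039]
[0.53009259 0.20576562 0.02255602] [-8.41915737  3.88315173 -3.68373621]
```

apply_moves(deltas=[{"fingers":40,"delta_pos":[0,-1,0],"angular":[0,0,0]},{"fingers":40,"delta_pos":[0,-1.5,0],"angular":[0,0,0]},{"fingers":40,"delta_pos":[0,-1.5,0],"angular":[0,0,0]}])

```text
clock: 16.5
tool_pos: [0.5298, 0.2061, 0.0226]
orientation: [179.9, 0.2, -4.4]
force: [-7.2, -1.4, -0.9]
opening: 0.0599
gripper_force: 30.0
```

```bash
python3 f.py; python3 - <<'E'
from h import *
M=[]
for i in range(6): ctrl.snapshot('top'); M.append(ctrl.get_obs()['moment'])
print(np.mean(M,0).round(3),np.std(M,0).round(3))
E
```

```text
[-7.48 -1.06 -1.13] [0.43 0.46 0.49]
t 17.0 p [0.5298 0.2061 0.0226] [ 1.7987e+02  1.7000e-01 -4.4300e+00] F [-7.76 -2.01 -1.47] op 0.0596 j6 44.6
[-0.328  2.638  0.113] [0.025 0.031 0.023]
```

apply_moves(deltas=[{"fingers":40,"delta_pos":[0,0,0],"angular":[0,0,-0.3]},{"fingers":40,"delta_pos":[0,0,0],"angular":[0,0,-0.6]},{"fingers":40,"delta_pos":[0,0,0],"angular":[0,0,-0.6]}])

```text
clock: 17.6
tool_pos: [0.5297, 0.2057, 0.0226]
orientation: [179.9, 0.2, -3.9]
force: [-7.9, -2.6, -0.5]
opening: 0.06
gripper_force: 30.0
```

```bash
cat > g.py <<'E'
from h import *
M=[]
for i in range(8): ctrl.snapshot('top'); o=ctrl.get_obs();M.append(np.r_[o['force'],o['moment']])
m=np.mean(M,0);print(m.round(2),'jaw Mz',m[5]-.09*m[1]);d()
E
python3 g.py
```

```text
[-7.36 -2.85 -0.79 -0.84  2.57 -0.21] jaw Mz 0.042079876291170465
t 18.0 p [0.5297 0.2057 0.0226] [179.85   0.18  -3.87] F [-7.63 -3.46 -0.85] op 0.0596 j6 45.2
```

apply_moves(deltas=[{"fingers":40,"delta_pos":[0.5,0.4,-0.2],"angular":[0,0,0]},{"fingers":40,"delta_pos":[1,0.8,-0.3],"angular":[0,0,0]},{"fingers":40,"delta_pos":[1,0.8,-0.3],"angular":[0,0,0]},{"fingers":40,"delta_pos":[1,0.8,-0.3],"angular":[0,0,0]}])

```text
clock: 18.4
tool_pos: [0.5304, 0.2054, 0.0226]
orientation: [179.9, 0.2, -3.8]
force: [-9.3, 0.5, -3.1]
opening: 0.0596
gripper_force: 30.0
```

```bash
python3 g.py
```

```text
[-8.27  0.54 -2.94  0.25  3.05  0.11] jaw Mz 0.05686509316303715
t 18.8 p [0.5304 0.2054 0.0226] [179.87   0.2   -3.83] F [-8.53  0.56 -3.01] op 0.0596 j6 45.4
```

```bash
python3 -c "
from plant import ctrl
print(ctrl.close_job())"
```

```text
the job is handed in; nothing more can be done
None
```

I pressed the steel bell to its stop, then laid the whetstone between the holder's lips. It is held against the sprung stop, pressed back about 8 of 16 mm (estimated from force and position); I handed the job in at about 19 s without seeing a verdict.

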